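# Pin new prints on the photo panel

### The arm

A 6-joint arm with a two-finger parallel gripper is mounted at the origin on the work surface. World frame = base frame: x ahead of the robot, y to its left, z up, the work surface at z = 0. Lengths are in mm, angles in rad, forces in N, time in s.
With the tool pointing down it reaches from about 275 to 1000 mm from the base axis. Payload 8.4 kg.
Tool frame: the origin (TCP) lies at the very end of the fingers, on their centre line; the grasp point (between the pads) lies 19 mm behind it; z points along the fingers, y is the direction in which the jaws open and shut (so a half turn about z gives the same grasp; the last joint's range is limited). The gripper opens to 85 mm and grips with 20 to 120 N. Pads are 22 mm wide; open, the fingers measure 114 mm over their backs; the gripper's body (76 mm by 85 mm) begins 54 mm behind the grasp point. The pads swing forward as they close: fully open they stand 13 mm farther back than shut.
Start: joints at [-1.12, 0.353, 1.633, -0, 1.155, -0.002], TCP at [273.427, -562.019, 231.281] pointing down, gripper open.
Joint ranges: [-2.63, 2.63], [-0.92, 2.1], [0.06, 2.66], [-1.3, 4.44], [0, 2.69], [-3.02, 3.02]. Speed limits (rad/s): [2.22, 2.22, 2.79, 3.14, 3.14, 3.14].

### API

Orientations are given as [roll, pitch, yaw] about the fixed x, y, z axes, in that order (R = Rz(yaw) Ry(pitch) Rx(roll)).
In Python, from rig import sense, grab_frame, get_calibration, sign_off, boxes_of, trace gives the robot as it stands.
- The arm moves only by the tool servo_tool, never from a script. Its argument "rows" is a list of rows, each a list of 3 entries, a list of its own where there are three numbers: the finger opening in mm, from 0 to 85.4, then the shift along the tool's x, y, z in mm, then the turn, a rotation vector about the tool's x, y, z in degrees. A call has 1 to 8 rows; each row shifts and turns the commanded pose from where the row before left it, along the tool's axes as they then stand; what a row does not reach is not made up. A row lasts 1/8 s, in which the tool goes at most 62.5 mm and 10.7 degrees, less where a joint would pass 70% of its speed; a pose out of reach is approached as far as the arm can. A call is refused whole if a number of a shift passes 62.5 or a number of a turn 10.7, either way. A call with a gripper value outside its range is refused whole. The fingers move at their own pace and stop on an object; "force" is the grip in N (left out, the last holds). Time passes only in rows, so rows that do not move let the fingers close. It gives the time, the measured TCP pose, the force and the opening at its end, in the units of the state.
- sense(): the state, without advancing time (a new reading comes with each control period).
- grab_frame(name): name is "scene" or "top" or "wrist"; returns the picture (400x640x3 uint8, blue, green, red); there is no depth.
- get_calibration(name): a dict with "intrinsics" (3x3 intrinsics, pixels), "world_to_cam" (4x4, takes a point from world to camera coordinates). Camera axes: x right, y down, z forward; pixel columns grow to the right and rows downward; lengths in mm; the calibration is good to about 2 mm. A picture is of the moment at which its call begins: read the wrist's pose just before it. get_calibration takes no time and is no camera call; for the wrist camera it gives the pose at the moment of the call.
- sign_off(): hands the job in, once; it reports no verdict.
Trained networks look in the newest picture that a camera, given by its name, has taken for a name from the list of things; names that differ only in an ending like _2 or _b are one class to them, and where a whole thing is asked for, a point or a joint stands for the part that bears it (a point fixed in the world has none). Each returns a list of dicts, best first, with "conf" (0 to 1); they miss things now and then, are a little off and sometimes report something else, mostly with a low value. They report only what shows in the picture. A call takes as long as a camera call. They do not tell look-alikes from the thing itself.
- boxes_of(camera, thing): "centre" ([x, y, z] in mm, in the coordinates of the camera as it stood for that picture, good to about 4 mm: the middle of the surface that is visible of it).
- trace(camera, thing): "mask" (400x640 bool, what is visible of it).
The state is a dict: "clock": time; "qpos": joint angles; "qvel": joint speeds; "joint_efforts": joint torques, N m; "eef_pos": TCP position; "tcp_rot": TCP orientation; "contact_force": force on the tool from outside, world axes, zero at the start; "wrist_torque": the same for the moment, N m; "opening": opening from 0.0 (shut) to 1.0 (fully open).
Only numpy, scipy, OpenCV 4.12 (cv2) and the standard library are available. Lean on these libraries where they do the work, as an engineer would, in place of code of your own. Each camera call takes 0.05 s, during which the arm holds its last target. There are 200 camera calls.

### The job

The flat photo panel on the coffee table is to get its new prints. First switch its lamp off at the rotary switch; then slide each print that lies on the panel back flat against the rail, square and centred in the bay it lies in front of, and fix it with the wooden peg behind it: press the peg down firmly while you turn it a quarter turn, so that its wing points straight out over the print and the peg stays fully home. When all prints are fixed switch the lamp on again, and leave the mug, remote control and candle where they are.

Things in the scene. Friction and masses are not known exactly. Their poses are not given: they have to be found in the camera images.
- mug: white ceramic mug, 80 mm across, 95 mm tall, standing on the table to one side of the panel, with a handle; a bystander. Origin: centre of its underside.
- remote: black remote control 150 x 42 x 18 mm lying on the table beyond the panel; a bystander. Origin: centre of its underside.
- candle: amber jar candle with a wooden lid, 80 mm across, 100 mm tall, standing beyond the panel; a bystander. Origin: centre of its underside.
- switchbox: black switch box 100 x 100 x 45 mm on the table, left or right of the panel, with the lamp's rotary switch on top. Origin: centre of its underside, z up. On its top a white ring mark at its +x side (off) and a white bar mark at its +y side (on).
- lamp (a joint): angle of the switch handle about its upright axis: 0 = off, pointer at the ring mark; 1.571 = on, a quarter turn counter-clockwise (seen from above), pointer at the bar mark. Stops at both ends. It needs up to 0.1 N m; let go past the middle it snaps to about 0.28 rad or less from that end and stays. Counts as off under 0.32, as on over 1.25.
- lamp_grip (a point): on the axis of the switch handle, 66 mm above the table: where to grip it. The handle is an upright grey bar 64 mm long, 16 mm thick, from 18 mm below to 18 mm above this point; a white line on one end of its top is the pointer. x along the bar towards the pointer, z up.
- panel: wooden photo panel, 25 mm thick, 530 mm along y; its top face runs from 160 mm before the bay centres to 85 mm behind. A dark rail 5 mm high, 40 mm wide, begins 45 mm behind the bay centres and carries four pegs; the other edges have a rim 5 mm high, 6 to 8 mm wide. Four bays 130 mm apart. Origin: its underside, midway along the row of bay centres; x to the rail, y left, z up. Fixed.
- print0: photo on a stiff smooth plate 90 x 90 x 5 mm, about 80 g, white border. Lies flat on the panel before (on the robot's side of) the leftmost (+y) bay, where it belongs; too wide to grip; slides when pressed on its top (10 to 20 N). May be absent. Origin: centre of its underside, z up, x to the rail when square.
- bay0 (a point): centre of the leftmost (+y) bay on the panel's top face: where the centre of print0's underside belongs, the print then touching the rail. x to the rail (away from the robot), y left along the rail, z up.
- peg0_grip (a point): grip point on the upright axis of the light wooden friction peg behind the leftmost bay, 65 mm behind the bay's centre, 26 mm above the underside of its wing; x along the wing, z up. Peg head: thumb bar 46 mm long, 16 mm thick, from 18 mm under to 15 mm over this point, on a wing 20 mm wide, 8 mm thick. Home (at its stop) this point is 32.5 mm above the panel's face; at the start 40 to 44 mm.
- peg0_tip (a point): underside of the outer end of peg0's wing, 55 mm from the axis, 26 mm below peg0_grip; x outwards along the wing, z up. At the start the wing lies roughly along the rail to the left; it must turn 1.1 to 1.5 rad counter-clockwise (from above) to point to the robot over the print.
- print1: photo on a stiff smooth plate 90 x 90 x 5 mm, about 80 g, white border. Lies flat on the panel before (on the robot's side of) the second (from the left) bay, where it belongs; too wide to grip; slides when pressed on its top (10 to 20 N). May be absent. Origin: centre of its underside, z up, x to the rail when square.
- bay1 (a point): centre of the second (from the left) bay on the panel's top face: where the centre of print1's underside belongs, the print then touching the rail. x to the rail (away from the robot), y left along the rail, z up.
- peg1_grip (a point): grip point on the upright axis of the light wooden friction peg behind the second bay, 65 mm behind the bay's centre, 26 mm above the underside of its wing; x along the wing, z up. All pegs: while turned under a push of some 8 N or more a peg works in by up to 8.5 mm per rad of turn (either way) and then holds, rising under 0.5 mm on release.
- peg1_tip (a point): underside of the outer end of peg1's wing, 55 mm from the axis, 26 mm below peg1_grip; x outwards along the wing, z up. All wings: underside 6.5 mm above the panel's face when home, 14 to 18 mm at the start; they pass over a print (5 mm) freely.
- print2: photo on a stiff smooth plate 90 x 90 x 5 mm, about 80 g, white border. Lies flat on the panel before (on the robot's side of) the third (from the left) bay, where it belongs; too wide to grip; slides when pressed on its top (10 to 20 N). May be absent. Origin: centre of its underside, z up, x to the rail when square.
- bay2 (a point): centre of the third (from the left) bay on the panel's top face: where the centre of print2's underside belongs, the print then touching the rail. x to the rail (away from the robot), y left along the rail, z up.
- peg2_grip (a point): grip point on the upright axis of the light wooden friction peg behind the third bay, 65 mm behind the bay's centre, 26 mm above the underside of its wing; x along the wing, z up. All pegs: turning takes 0.3 N m. Pushed without turning a peg barely gives below 35 N. Turned without a push a spring lifts it, to at most 11 mm above home; it cannot come out.
- peg2_tip (a point): underside of the outer end of peg2's wing, 55 mm from the axis, 26 mm below peg2_grip; x outwards along the wing, z up. All wings: with the peg home and square this point lies 10 mm to the rail's side of the print's centre. The wing reaches 20 mm the other way from the axis.
- print3: photo on a stiff smooth plate 90 x 90 x 5 mm, about 80 g, white border. Lies flat on the panel before (on the robot's side of) the rightmost (-y) bay, where it belongs; too wide to grip; slides when pressed on its top (10 to 20 N). May be absent. Origin: centre of its underside, z up, x to the rail when square.
- bay3 (a point): centre of the rightmost (-y) bay on the panel's top face: where the centre of print3's underside belongs, the print then touching the rail. x to the rail (away from the robot), y left along the rail, z up.
- peg3_grip (a point): grip point on the upright axis of the light wooden friction peg behind the rightmost bay, 65 mm behind the bay's centre, 26 mm above the underside of its wing; x along the wing, z up. Built like the other pegs.
- peg3_tip (a point): underside of the outer end of peg3's wing, 55 mm from the axis, 26 mm below peg3_grip; x outwards along the wing, z up. Like the other pegs.
Not all that is in view belongs to the job. What is shaped like the print2 but pink or red is not meant. Leave any pink look-alike of the print0 alone.

How it is judged:
By the outcome, as a careful person would: the job done as asked, in the order asked, and still so for the second after the job is handed in, with the robot touching nothing.
Of print0, print1, print2, print3 only 3 to 4 are there at a start; the rules pass over those that are not, and their reading is None.
At some moment in a run one of print0, print1, print2, print3 may be knocked a few centimetres aside while the robot is not near it.
Once in a run the grip may slacken for a moment while it holds something.
It also fails if it takes over 210 s, if anything falls off the work surface, if the arm or the gripper's body presses on something with over 40 N, if the wrist force passes 120 N, or if a joint passes its speed limit or range.

## Working session

There is one attempt and no reset: what is moved stays moved. The work goes in short steps, Python scripts to look and compute and a tool call to move; the robot and the scene stay as the last step left them, time stands still between calls to the robot, and variables do not carry over. Pictures are saved under pics/ and viewed, about 12 in all and at most 16, crops included, and the job is handed in when it is done.

Besides the shell and the picture viewer there is one more tool, called after "Emit:" in YAML: its name, and indented under it one key for each argument. servo_tool: Moves the arm, as the interface text tells. Its arguments: {"type":"object","properties":{"rows":{"type":"array","items":{"type":"array"}},"force":{"type":"number"}},"required":["rows"]}

```bash
mkdir -p pics; ls
cat > h.py <<'E'
import numpy as np, cv2
from rig import *
from scipy.spatial.transform import Rotation as R
def cal(c):
    k=get_calibration(c); return np.array(k["intrinsics"]),np.array(k["world_to_cam"])
def c2w(c,p):
    K,T=cal(c); return (np.linalg.inv(T)@np.r_[p,1])[:3]
def pix2w(c,uv,z):
    K,T=cal(c); Ti=np.linalg.inv(T); d=Ti[:3,:3]@np.linalg.inv(K)@np.r_[uv,1]; o=Ti[:3,3]
    return o+d*(z-o[2])/d[2]
def w2pix(c,p):
    K,T=cal(c); q=K@(T@np.r_[p,1])[:3]; return q[:2]/q[2]
def st():
    s=sense(); print(s["clock"],np.round(s["eef_pos"],1),np.round(s["tcp_rot"],3),np.round(s["contact_force"],1),round(float(s["opening"]),3),np.round(s["qpos"],2))
E
python3 - <<'E'
from h import *
st()
for c in ("top","scene"):
    im=grab_frame(c); cv2.imwrite(f"pics/{c}0.png",im)
    if c=="top":
        for n in ["mug","remote","candle","switchbox","lamp_grip","panel","print0","peg0_grip","print1","peg1_grip"]:
            for b in boxes_of(c,n):
                if b["conf"]>.2: print(n,round(b["conf"],2),np.round(c2w(c,b["centre"]),0),np.round(w2pix(c,c2w(c,b["centre"]))))
E
```

```text
pics
0.0 [ 273.2 -561.6  230.6] [-3.14  -0.     0.453] [ 0.1 -0.3 -0.3] 0.997 [-1.12  0.35  1.63  0.    1.16 -0.  ]
mug 0.94 [480. 390.  55.] [154. 210.]
remote 0.95 [746. -99.  19.] [350. 118.]
candle 0.63 [747.  69. 101.] [285. 104.]
switchbox 0.87 [ 442. -360.   43.] [452. 233.]
lamp_grip 0.68 [ 442. -367.   55.] [456. 233.]
panel 0.55 [532.  20.  26.] [303. 195.]
print0 0.83 [458. 178.  30.] [240. 222.]
print0 0.81 [271. 292.   6.] [193. 294.]
print0 0.77 [ 762. -238.    6.] [400. 116.]
print0 0.69 [ 260. -268.    2.] [413. 304.]
print0 0.66 [ 505. -191.   33.] [385. 207.]
print0 0.59 [494. -66.  29.] [336. 210.]
print0 0.29 [ 630. -174.   60.] [380. 157.]
print0 0.23 [594. 207.  62.] [229. 166.]
peg0_grip 0.66 [595. 207.  68.] [229. 165.]
peg0_grip 0.38 [606.  81.  61.] [280. 163.]
print1 0.83 [458. 178.  30.] [240. 222.]
print1 0.81 [271. 292.   6.] [193. 294.]
print1 0.77 [ 762. -238.    6.] [400. 116.]
print1 0.69 [ 260. -268.    2.] [413. 304.]
print1 0.66 [ 505. -191.   33.] [385. 207.]
print1 0.59 [494. -66.  29.] [336. 210.]
print1 0.29 [ 630. -174.   60.] [380. 157.]
print1 0.23 [594. 207.  62.] [229. 166.]
peg1_grip 0.84 [602.  79.  61.] [280. 165.]
```

Run:
```python
import cv2
im=cv2.imread("pics/top0.png"); cv2.imwrite("pics/top0c.png",cv2.resize(im[80:330,130:490],None,fx=2.2,fy=2.2,interpolation=cv2.INTER_CUBIC))
```

```text
(no output)
```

View pics/top0c.png

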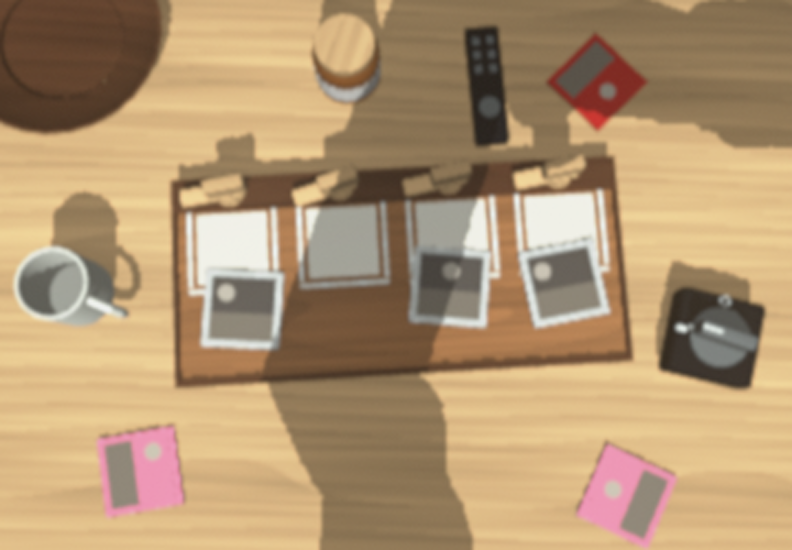

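View pics/scene0.png

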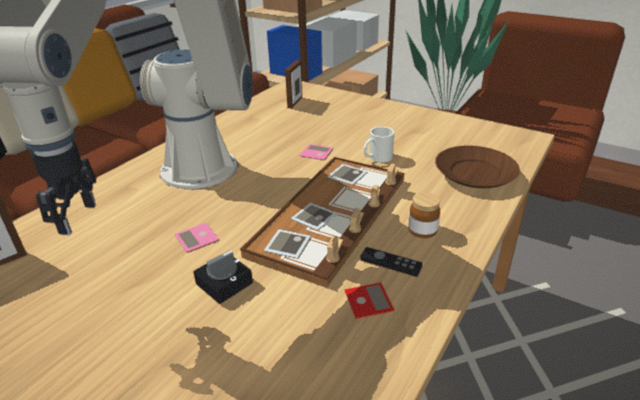

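Top view, crop px: prints lie at (242,308), (450,287) and (563,283), before bays 0, 2 and 3. Bay 1 at (343,243) is empty. The look-alikes are pink at (140,470) and (626,493), and red at (597,82); all three lie off the panel, so I'll leave them. The switch at (720,337) has its pointer at the +y mark, so the lamp is on. I'll head for the switch and look from close by.

Emit:
servo_tool:
  rows:
    - [85,[39,-17,-4],[0,0,0]]
    - [85,[39,-17,-4],[0,0,0]]
    - [85,[39,-17,-4],[0,0,0]]
    - [85,[39,-17,-4],[0,0,0]]
    - [85,[39,-17,-4],[0,0,0]]
    - [85,[39,-17,-4],[0,0,0]]
    - [85,[0,0,0],[0,0,-9.5]]
    - [85,[0,0,0],[0,0,-9.5]]

```text
clock: 1.6
eef_pos: [439.7, -367.3, 255.4]
tcp_rot: [3.141, 0.0, 0.791]
contact_force: [-0.2, -1.0, 0.2]
opening: 0.996
```

Emit:
servo_tool:
  rows:
    - [85,[0,0,0],[0,0,-9.5]]
    - [85,[0,0,0],[0,0,-9.5]]
    - [85,[0,0,0],[0,0,-9]]
    - [85,[0,0,0],[0,0,0]]
    - [85,[0,0,0],[0,0,0]]

```text
clock: 2.22
eef_pos: [439.2, -367.9, 255.3]
tcp_rot: [3.142, 0.0, 1.27]
contact_force: [-0.5, 0.0, -0.1]
opening: 0.994
```

Run:
```python
from h import *
st()
c=np.array([(173,180),(612,157),(631,358),(177,385)])/2.2+[130,80]
P=np.array([pix2w("top",p,30) for p in c]); print(np.round(P))
im=grab_frame("wrist"); cv2.imwrite("pics/w1.png",im)
for n in ["switchbox","lamp_grip"]:
    for b in boxes_of("wrist",n): print(n,b["conf"],np.round(c2w("wrist",b["centre"]),1))
K,T=cal("wrist"); print(np.round(np.linalg.inv(T),2),K)
```

```text
2.225 [ 439.2 -367.9  255.3] [3.142 0.    1.27 ] [-0.5  0.  -0.1] 0.994 [-0.7   0.25  1.72  0.    1.17 -0.4 ]
[[ 612.  269.   30.]
 [ 655. -253.   30.]
 [ 416. -274.   30.]
 [ 372.  249.   30.]]
switchbox 0.92 [ 447.4 -359.6   43.8]
lamp_grip 0.71 [ 473.6 -242.9   23.6]
lamp_grip 0.67 [ 444.2 -369.3   51.9]
[[ 9.6000e-01 -2.8000e-01 -9.0000e-02  4.6309e+02]
 [-3.0000e-01 -9.1000e-01 -2.9000e-01 -2.9366e+02]
 [-0.0000e+00  3.1000e-01 -9.5000e-01  3.9736e+02]
 [ 0.0000e+00  0.0000e+00  0.0000e+00  1.0000e+00]] [[325.55324964   0.         318.309432  ]
 [  0.         325.55324964 204.47120865]
 [  0.           0.           1.        ]]
```

View pics/w1.png

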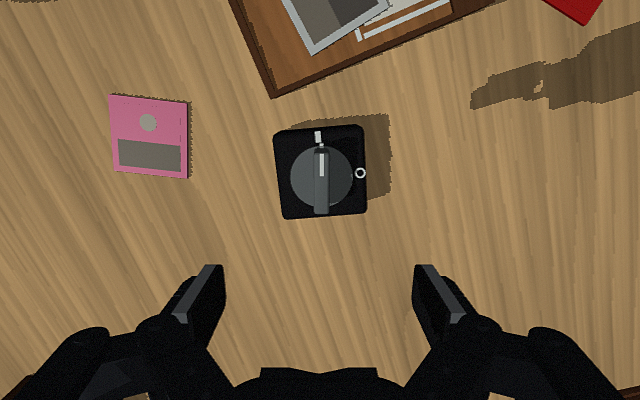

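The wrist view shows the switch handle's top from (321,150) to (321,213), with its white pointer at the bar mark (on). The box corners run from (275,130) to (367,215), with the ring mark at (360,173).

```bash
cat >> h.py <<'E'
def plan(x,y,z,yaw_deg=None):
    s=sense(); p=np.array(s["eef_pos"]); r=s["tcp_rot"]; M=R.from_euler("xyz",r).as_matrix()
    d=M.T@(np.array([x,y,z])-p); print("shift tool",np.round(d,1),end=" ")
    if yaw_deg is not None:
        e=(yaw_deg-np.degrees(r[2])+180)%360-180; print("turn z",round(-e,1),end="")
    print()
E
python3 - <<'E'
from h import *
a=pix2w("wrist",(321,150),84); b=pix2w("wrist",(321,213),84); d=a-b
print(a,b,(a+b)/2,np.hypot(*d[:2]),np.degrees(np.arctan2(d[1],d[0])))
m=(a+b)/2; plan(m[0],m[1],52,np.degrees(np.arctan2(d[1],d[0])))
E
```

```text
[ 451.93801678 -338.38350986   84.        ] [ 433.18462708 -399.62711014   84.        ] [ 442.56132193 -369.00531      84.        ] 64.05051288036151 72.97489924213072
shift tool [ -0.    3.5 203.3] turn z -0.1
```

Emit:
servo_tool:
  rows:
    - [85,[0,3.5,45],[0,0,0]]
    - [85,[0,0,45],[0,0,0]]
    - [85,[0,0,45],[0,0,0]]
    - [85,[0,0,45],[0,0,0]]
    - [85,[0,0,21],[0,0,0]]
    - [0,[0,0,0],[0,0,0]]
    - [0,[0,0,0],[0,0,0]]
    - [0,[0,0,0],[0,0,0]]
  force: 60

```text
clock: 3.38
eef_pos: [443.3, -369.6, 55.7]
tcp_rot: [3.139, 0.001, 1.273]
contact_force: [-0.5, -0.3, 0.0]
opening: 0.37
```

Emit:
servo_tool:
  rows:
    - [0,[0,0,0],[0,0,0]]
    - [0,[0,0,0],[0,0,0]]

```text
clock: 3.62
eef_pos: [442.1, -369.1, 55.6]
tcp_rot: [-3.141, 0.0, 1.273]
contact_force: [-6.1, 1.4, 10.4]
opening: 0.175
```

Emit:
servo_tool:
  rows:
    - [0,[0,0,0],[0,0,10]]
    - [0,[0,0,0],[0,0,10]]
    - [0,[0,0,0],[0,0,10]]
    - [0,[0,0,0],[0,0,10]]
    - [0,[0,0,0],[0,0,10]]
    - [0,[0,0,0],[0,0,10]]
    - [0,[0,0,0],[0,0,10]]
    - [0,[0,0,0],[0,0,9]]

```text
clock: 4.62
eef_pos: [443.0, -370.5, 55.6]
tcp_rot: [3.139, -0.002, -0.111]
contact_force: [-3.4, -5.7, 4.6]
opening: 0.177
```

Emit:
servo_tool:
  rows:
    - [0,[0,0,0],[0,0,5]]
    - [0,[0,0,0],[0,0,0]]
    - [0,[0,0,0],[0,0,0]]

```text
clock: 5.0
eef_pos: [442.9, -370.7, 55.7]
tcp_rot: [3.139, -0.002, -0.193]
contact_force: [-4.3, -6.1, 5.2]
opening: 0.172
```

Emit:
servo_tool:
  rows:
    - [85,[0,0,0],[0,0,0]]
    - [85,[0,0,0],[0,0,0]]
    - [85,[0,0,-30],[0,0,0]]
    - [85,[0,0,-60],[0,0,0]]
    - [85,[0,0,-60],[0,0,-8]]
    - [85,[0,0,-60],[0,0,-7.8]]
    - [85,[3,-50,-60],[0,0,0]]
    - [85,[3,-55,0],[0,0,0]]

```text
clock: 6.0
eef_pos: [441.8, -274.4, 316.5]
tcp_rot: [3.137, -0.006, 0.081]
contact_force: [0.8, -0.0, -0.3]
opening: 0.993
```

Emit:
servo_tool:
  rows:
    - [85,[3,-55,0],[0,0,0]]
    - [85,[3,-55,0],[0,0,0]]
    - [85,[3,-55,0],[0,0,0]]
    - [85,[3,-55,0],[0,0,0]]
    - [85,[0,-45,0],[0,0,0]]
    - [85,[0,0,0],[0,0,0]]
    - [85,[0,0,0],[0,0,0]]

```text
clock: 6.88
eef_pos: [430.1, -8.8, 312.3]
tcp_rot: [3.141, -0.0, 0.084]
contact_force: [1.0, 0.0, -0.0]
opening: 0.992
```

Run:
```python
from h import *
st()
im=grab_frame("wrist"); cv2.imwrite("pics/w2.png",im)
for n in ["print0","peg0_grip","peg0_tip","switchbox"]:
    for b in boxes_of("wrist",n):
        if b["conf"]>.2:
            w=c2w("wrist",b["centre"]); print(n,round(b["conf"],2),np.round(w,1),np.round(w2pix("wrist",w)))
```

```text
6.875 [430.1  -8.8 312.3] [ 3.141 -0.     0.084] [ 1.  0. -0.] 0.992 [-0.02 -0.04  1.92 -0.    1.26  1.46]
print0 0.87 [495.8 -65.4  30.2] [366. 115.]
print0 0.86 [ 505.1 -197.1   31.2] [471. 116.]
print0 0.72 [460.7 177.2  32.3] [172. 127.]
print0 0.69 [272.1 291.8   6.2] [110. 247.]
print0 0.55 [ 264.8 -281.1    4.1] [482. 278.]
peg0_grip 0.48 [ 619.7 -163.3   45.6] [470.   7.]
peg0_tip 0.74 [589.3 209.4  47.2] [130.   7.]
peg0_tip 0.7 [ 621.  -167.3   44.2] [473.   6.]
switchbox 0.65 [ 448.3 -352.2   43.5] [585. 172.]
```

View pics/w2.png

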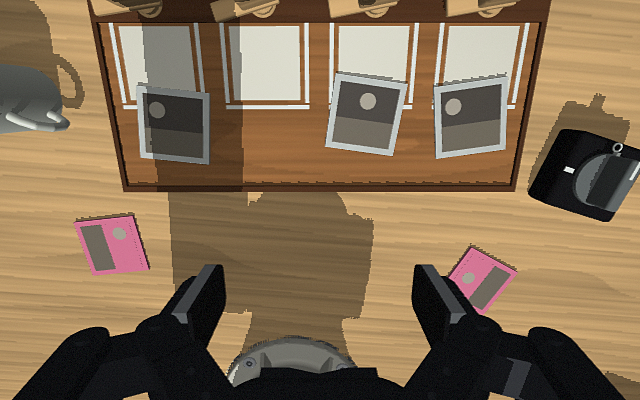

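The print before bay 2 (366,115) has turned since the first picture. The pegs are cut off at the top edge of the picture. The handle now points at the ring, at (617,150), so the lamp is off. I'll move forward to see the rail.

Emit:
servo_tool:
  rows:
    - [85,[45,0,0],[0,0,0]]
    - [85,[45,0,0],[0,0,0]]
    - [85,[40,0,0],[0,0,0]]
    - [85,[0,0,0],[0,0,0]]
    - [85,[0,0,0],[0,0,0]]

```text
clock: 7.75
eef_pos: [558.9, 1.4, 311.7]
tcp_rot: [-3.142, 0.002, 0.082]
contact_force: [-0.7, -0.7, -0.6]
opening: 0.996
```

Run:
```python
from h import *
st()
im=grab_frame("wrist"); cv2.imwrite("pics/w3.png",im); cv2.imwrite("pics/w3c.png",cv2.resize(im[60:330,70:600],None,fx=1.5,fy=1.5,interpolation=cv2.INTER_CUBIC))
K,T=cal("wrist"); np.savez("w3.npz",K=K,T=T)
for n in ["print0","peg0_grip","peg0_tip"]:
    for b in boxes_of("wrist",n):
        if b["conf"]>.2:
            w=c2w("wrist",b["centre"]); print(n,round(b["conf"],2),np.round(w,1),np.round(w2pix("wrist",w)))
```

```text
7.75 [558.9   1.4 311.7] [-3.142e+00  2.000e-03  8.200e-02] [-0.7 -0.7 -0.6] 0.996 [-0.    0.18  1.68 -0.    1.28  1.49]
print0 0.97 [ 505.8 -196.    32. ] [458. 213.]
print0 0.97 [286.4 296.7   3. ] [123. 310.]
print0 0.9 [497.5 -61.9  31.2] [360. 211.]
print0 0.84 [ 749.5 -241.3    7. ] [529.  21.]
print0 0.69 [460.5 179.   32.9] [184. 223.]
peg0_grip 0.53 [616.6 -49.2  71.2] [366. 123.]
peg0_tip 0.87 [599.3 197.5  75.4] [148. 121.]
peg0_tip 0.6 [ 632.6 -170.9   61.7] [470. 118.]
peg0_tip 0.33 [ 448.8 -363.7   65.5] [582. 271.]
```

View pics/w3c.png

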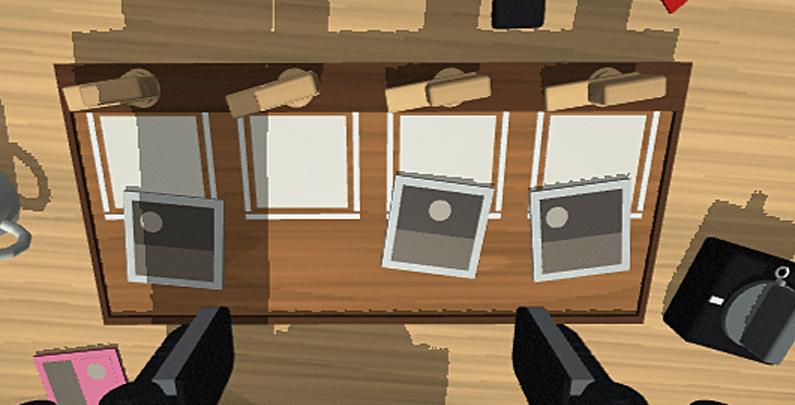

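```bash
python3 - <<'E'
from h import *
f=lambda u,v:(u/1.5+70,v/1.5+60)
g=lambda u,v,z=30:pix2w("wrist",f(u,v),z)
A,B,C,D=[g(*q) for q in [(55,64),(692,63),(643,323),(104,324)]]
for q in (A,B,C,D): print(np.round(q,1))
y=(A-B)/np.linalg.norm(A-B); print("len",np.linalg.norm(A-B),np.linalg.norm(D-C),"yaw rear",np.degrees(np.arctan2(-y[0],y[1])), "depth",np.linalg.norm((A+B)/2-(C+D)/2))
y2=D-C; print("yaw front",np.degrees(np.arctan2(-y2[0],y2[1])))
yaw=np.arctan2(-y[0],y[1]); ex=np.array([np.cos(yaw),np.sin(yaw)]); ey=np.array([-ex[1],ex[0]])
o=(A+B)[:2]/2-85*ex; print("origin",o,yaw, "from front",(C+D)[:2]/2+160*ex)
loc=lambda p:np.round([(p[:2]-o)@ex,(p[:2]-o)@ey],1)
print("rail front",loc(g(362,112)),loc(g(100,112)))
# bay outline fronts corners z=25
for q in [(105,217),(215,217),(246,217),(360,215),(642,214)]: print("bay",loc(g(*q,25)))
# prints corners (z=30)
pr={0:[(125,189),(223,200),(222,289),(127,281)],2:[(398,173),(493,184),(476,278),(383,267)],3:[(529,189),(630,179),(631,271),(534,282)]}
for k,v in pr.items():
    w=np.array([g(*q)[:2] for q in v]); c=w.mean(0); e=(w[0]+w[1]-w[2]-w[3]); print("print",k,np.round(c,1),loc(c),"side",np.linalg.norm(e)/2,"yaw",np.degrees(np.arctan2(e[1],e[0])-yaw))
for n,b in enumerate([195,65,-65,-195]): print("bay",n,np.round(o+b*ey,1),"peg",np.round(o+b*ey+65*ex,1), np.round((np.array(w2pix("wrist",np.r_[o+b*ey+65*ex,25+41+15]))-[70,60])*1.5))
np.savez("panel.npz",o=o,yaw=yaw)
# thumb bar tops z=25+42+15=82
bars={0:[(80,82),(140,77)],1:[(232,104),(300,75)],2:[(428,96),(490,84)],3:[(590,93),(665,86)]}
E
python3 - <<'E'
import cv2
im=cv2.imread("pics/w3.png"); cv2.imwrite("pics/w3d.png",cv2.resize(im[96:140,105:545],(792,130),fx=0,fy=0,interpolation=cv2.INTER_CUBIC)) if 0 else cv2.imwrite("pics/w3d.png",__import__("numpy").vstack([cv2.resize(im[96:146,105:325],None,fx=3.6,fy=3.6,interpolation=cv2.INTER_CUBIC),cv2.resize(im[96:146,325:545],None,fx=3.6,fy=3.6,interpolation=cv2.INTER_CUBIC)]))
E
```

```text
[612.7 269.7  30. ]
[ 656.9 -257.    30. ]
[ 414.1 -277.7   30. ]
[369.6 250.1  30. ]
len 528.5774257472493 529.6854696433251 yaw rear 4.794845700338824 depth 243.7965697174933
yaw front 4.821095424499412
origin [550.10303472  -0.78090123] 0.08368584459600587 from front [ 5.51283885e+02 -4.60129682e-01]
rail front [45.5  9.8] [ 45.8 233.7]
bay [-50.1 248.3]
bay [-50.2 146.6]
bay [-50.3 117.9]
bay [-48.5  12.5]
bay [ -47.9 -247.7]
print 0 [462.8 177.5] [-72.1 184.9] side 90.25383055970373 yaw -6.900303582877656
print 2 [496.6 -64.2] [-58.6 -58.7] side 92.01714113536643 yaw -6.935187222759099
print 3 [ 502.9 -196.7] [ -63.4 -191.3] side 91.64793476920762 yaw 9.066381860381421
bay 0 [533.8 193.5] peg [598.6 199. ] [111.  93.]
bay 1 [544.7  64. ] peg [609.4  69.4] [286.  92.]
bay 2 [555.5 -65.6] peg [620.3 -60.1] [461.  92.]
bay 3 [ 566.4 -195.1] peg [ 631.2 -189.7] [636.  92.]
```

View pics/w3d.png

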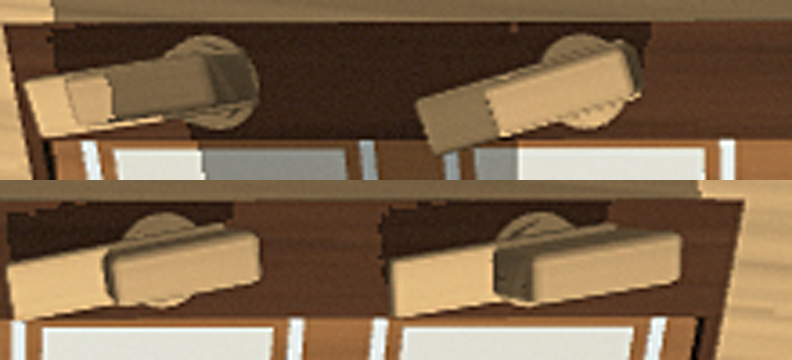

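The panel fit agrees with the given sizes (528.6 and 529.7 of 530 mm; 244 of 245 mm). Prints 0, 2 and 3 have known poses and every thumb bar lies along its wing. I'll start with print 2.

Emit:
servo_tool:
  rows:
    - [60,[-34,30,0],[0,0,0]]
    - [60,[-33.3,30.2,0],[0,0,0]]
    - [60,[0,0,60],[0,0,6.9]]
    - [60,[0,0,60],[0,0,0]]
    - [60,[0,0,60],[0,0,0]]
    - [60,[0,0,60],[0,0,0]]
    - [60,[0,0,20],[0,0,0]]
    - [60,[0,0,0],[0,0,0]]

```text
clock: 8.95
eef_pos: [496.2, -63.4, 51.2]
tcp_rot: [-3.141, 0.003, -0.038]
contact_force: [-0.5, 0.2, 0.2]
opening: 0.703
```

Emit:
servo_tool:
  rows:
    - [60,[0,0,6],[0,0,0]]
    - [60,[0,0,4],[0,0,0]]
    - [60,[0,0,2],[0,0,0]]
    - [60,[0,0,0],[0,0,0]]

```text
clock: 9.45
eef_pos: [497.7, -63.6, 40.5]
tcp_rot: [3.142, -0.0, -0.038]
contact_force: [0.2, -1.1, 0.2]
opening: 0.705
```

Emit:
servo_tool:
  rows:
    - [60,[0,0,6],[0,0,0]]
    - [60,[0,0,3],[0,0,0]]
    - [60,[0,0,2],[0,0,0]]
    - [60,[0,0,1],[0,0,0]]
    - [60,[0,0,0],[0,0,0]]

```text
clock: 10.07
eef_pos: [497.6, -63.6, 28.2]
tcp_rot: [-3.142, 0.0, -0.038]
contact_force: [-0.2, -0.1, 0.1]
opening: 0.701
```

Emit:
servo_tool:
  rows:
    - [60,[0,0,1],[0,0,0]]
    - [60,[0,0,1],[0,0,0]]
    - [60,[0,0,1],[0,0,0]]
    - [60,[0,0,0],[0,0,0]]

```text
clock: 10.58
eef_pos: [497.5, -63.6, 25.2]
tcp_rot: [-3.142, 0.0, -0.038]
contact_force: [-0.4, 0.1, -0.2]
opening: 0.704
```

Emit:
servo_tool:
  rows:
    - [60,[0,0,1],[0,0,0]]
    - [60,[0,0,0.5],[0,0,0]]
    - [60,[0,0,0.5],[0,0,0]]
    - [60,[0,0,0],[0,0,0]]

```text
clock: 11.08
eef_pos: [497.7, -63.6, 24.8]
tcp_rot: [3.142, -0.0, -0.038]
contact_force: [-6.8, 0.5, 25.8]
opening: 0.703
```

Contact is at TCP z of about 25, with a stiffness of about 15 N/mm. I'll ease off slightly, turn square and slide.

Emit:
servo_tool:
  rows:
    - [60,[0,0,-0.6],[0,0,0]]
    - [60,[0,0,0],[0,0,-3.5]]
    - [60,[0,0,0],[0,0,-3.5]]
    - [60,[8,1,0],[0,0,0]]
    - [60,[8,1,0],[0,0,0]]
    - [60,[8,1,0],[0,0,0]]
    - [60,[8,1,0],[0,0,0]]
    - [60,[8,1,0],[0,0,0]]

```text
clock: 12.08
eef_pos: [536.8, -65.1, 24.9]
tcp_rot: [-3.141, 0.002, 0.085]
contact_force: [-9.6, 0.3, 20.0]
opening: 0.702
```

Emit:
servo_tool:
  rows:
    - [60,[8,1.3,0],[0,0,0]]
    - [60,[8,0,0],[0,0,0]]
    - [60,[5,0,0],[0,0,0]]
    - [60,[0,0,0],[0,0,0]]

```text
clock: 12.58
eef_pos: [558.7, -64.8, 24.9]
tcp_rot: [3.142, 0.001, 0.085]
contact_force: [-4.9, -0.7, 16.7]
opening: 0.703
```

```bash
cat >> h.py <<'E'
try:
    _p=np.load("panel.npz"); O=_p["o"]; YAW=float(_p["yaw"]); EX=np.array([np.cos(YAW),np.sin(YAW)]); EY=np.array([-EX[1],EX[0]])
except Exception: pass
def loc(p): return np.round([(p[:2]-O)@EX,(p[:2]-O)@EY],1)
def glo(x,y): return O+x*EX+y*EY
def prints(c="wrist"):
    grab_frame(c)
    for b in trace(c,"print0"):
        m=b["mask"].astype(np.uint8); 
        if b["conf"]<.3 or m.sum()<300: continue
        cs,_=cv2.findContours(m,0,2); k=max(cs,key=cv2.contourArea)
        q=cv2.approxPolyDP(cv2.convexHull(k),0.06*cv2.arcLength(k,True),True)[:,0]
        w=np.array([pix2w(c,p.astype(float),30)[:2] for p in k[:,0]])
        r=cv2.minAreaRect(w.astype(np.float32)); l=loc(np.array(r[0]))
        if abs(l[0])<170 and abs(l[1])<265: print("print",round(b["conf"],2),l,np.round(r[1],1),"yaw",round((r[2]-np.degrees(YAW)+45)%90-45,1))
E
python3 - <<'E'
from h import *
st(); print(loc(sense()["eef_pos"]))
E
```

```text
12.575 [558.7 -64.8  24.9] [3.142e+00 1.000e-03 8.500e-02] [-4.9 -0.7 16.7] 0.703 [-0.12  0.53  1.91 -0.    0.7   1.37]
[  3.2 -64.5]
```

Emit:
servo_tool:
  rows:
    - [60,[0,0,-10],[0,0,0]]
    - [85,[0,0,-60],[0,0,0]]
    - [85,[0,0,-60],[0,0,0]]
    - [85,[0,0,-60],[0,0,0]]
    - [85,[0,0,0],[0,0,0]]
    - [85,[0,0,0],[0,0,0]]

```text
clock: 13.32
eef_pos: [558.6, -64.7, 213.8]
tcp_rot: [3.142, -0.0, 0.085]
contact_force: [-0.4, -0.3, -0.5]
opening: 0.995
```

Run:
```python
from h import *
st(); prints()
im=grab_frame("wrist")
cv2.imwrite("pics/w4.png",im)
for b in boxes_of("wrist","peg0_grip")+boxes_of("wrist","peg0_tip"):
    w=c2w("wrist",b["centre"]); print(round(b["conf"],2),np.round(w,1),loc(w))
```

```text
13.325 [558.6 -64.7 213.8] [ 3.142 -0.     0.085] [-0.4 -0.3 -0.5] 0.995 [-0.12  0.27  1.79  0.    1.08  1.37]
print 0.81 [-72.1 183.1] [92.  92.2] yaw -6.0
print 0.75 [ -63.1 -189.6] [91.6 90. ] yaw 8.2
print 0.68 [  0.1 -64.4] [92.9 90.7] yaw -1.4
print 0.68 [-37.6   0.6] [242.4 527.7] yaw 0.0
print 0.57 [ 142.7 -242.9] [42.1 85.2] yaw 0.0
print 0.56 [ 62.3 -49.1] [27.5 83.9] yaw 5.6
0.87 [601.7 185.4  70.3] [ 67.  181.2]
0.54 [542.3  11.1  21.6] [-6.8 12.5]
0.93 [602.3 181.9  64.9] [ 67.2 177.7]
0.64 [612.1 -52.9  77.7] [ 57.5 -57.1]
0.38 [605.7  67.6  77. ] [61.1 63.5]
```

View pics/w4.png

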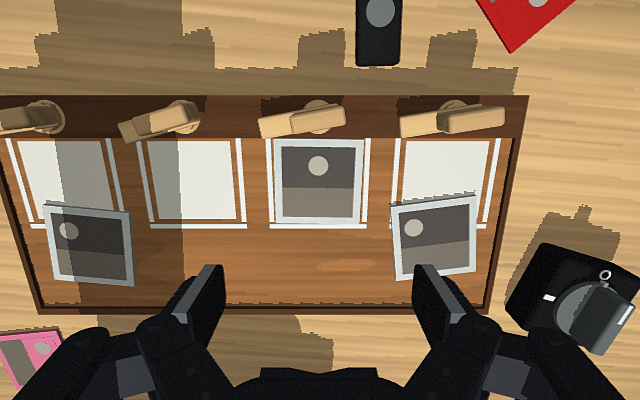

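Print 2 sits at (319,181), flat against the rail and between its bay lines. Peg 2's wing tip is at (263,130).

Run:
```python
from h import *
d=np.load("w3.npz"); K,T=d["K"],d["T"]; Ti=np.linalg.inv(T)
def pw(uv,z):
    r=Ti[:3,:3]@np.linalg.inv(K)@np.r_[uv,1]; o=Ti[:3,3]; return o+r*(z-o[2])/r[2]
for k,uv in {0:(113.9,126.6),1:(223.9,131.3),2:(328.3,126.6),3:(433.9,126.3)}.items():
    a=glo(65,195-130*k); t=pw(uv,49)[:2]; v=t-a
    print(k,np.round(a,1),np.hypot(*v),"abs ang",np.degrees(np.arctan2(v[1],v[0])),"need",180+np.degrees(YAW)-np.degrees(np.arctan2(v[1],v[0])))
im=cv2.imread("pics/w4.png"); cv2.imwrite("pics/w4c.png",cv2.resize(im[90:145,245:365],None,fx=6,fy=6,interpolation=cv2.INTER_CUBIC))
```

```text
0 [598.6 199. ] 54.30464417446498 abs ang 103.39289625002884 need 81.40194945030997
1 [609.4  69.4] 52.61143108991645 abs ang 110.17292392875918 need 74.62192177157964
2 [620.3 -60.1] 54.2116353045741 abs ang 103.92060201429607 need 80.87424368604275
3 [ 631.2 -189.7] 56.04535745340624 abs ang 103.49652173083071 need 81.2983239695081
```

View pics/w4c.png

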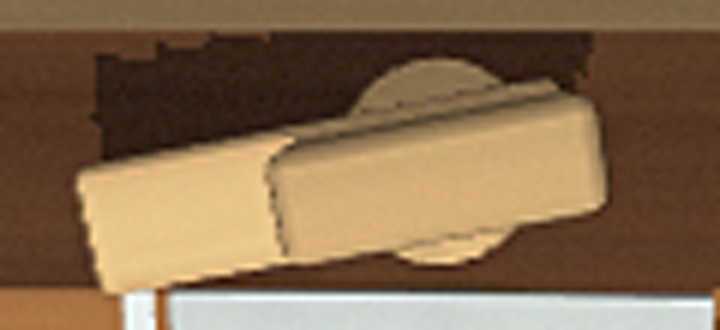

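Emit:
servo_tool:
  rows:
    - [85,[31,0.4,0],[0,0,0]]
    - [85,[31,0.3,0],[0,0,10.1]]
    - [85,[0,0,0],[0,0,10.1]]
    - [85,[0,0,0],[0,0,10.1]]
    - [85,[0,0,0],[0,0,10.1]]
    - [85,[0,0,10],[0,0,10.1]]
    - [85,[0,0,30],[0,0,10.1]]
    - [85,[0,0,30],[0,0,10.1]]

```text
clock: 14.58
eef_pos: [620.5, -60.1, 142.4]
tcp_rot: [3.141, 0.0, -1.155]
contact_force: [-0.1, -1.5, -0.3]
opening: 1.0
```

Emit:
servo_tool:
  rows:
    - [85,[0,0,20],[0,0,10.2]]
    - [85,[0,0,0],[0,0,0]]
    - [85,[0,0,0],[0,0,0]]

```text
clock: 14.95
eef_pos: [621.1, -60.2, 124.2]
tcp_rot: [-3.141, -0.0, -1.323]
contact_force: [-0.7, -0.1, -0.4]
opening: 0.992
```

Run:
```python
from h import *
st(); plan(620.3,-60.1,54,-76.1)
```

```text
14.95 [621.1 -60.2 124.2] [-3.141 -0.    -1.323] [-0.7 -0.1 -0.4] 0.992 [-0.1   0.47  1.72 -0.    0.95  2.8 ]
shift tool [-0.3  0.7 70.2] turn z 0.3
```

Emit:
servo_tool:
  rows:
    - [85,[0,0.5,40],[0,0,0]]
    - [85,[0,0,30],[0,0,0]]
    - [85,[0,0,0],[0,0,0]]
    - [0,[0,0,0],[0,0,0]]
    - [0,[0,0,0],[0,0,0]]
    - [0,[0,0,0],[0,0,0]]
    - [0,[0,0,0],[0,0,0]]
    - [0,[0,0,0],[0,0,0]]
  force: 100

```text
clock: 15.95
eef_pos: [620.7, -60.3, 54.6]
tcp_rot: [-3.141, -0.0, -1.327]
contact_force: [-0.8, -0.4, 5.6]
opening: 0.169
```

Emit:
servo_tool:
  rows:
    - [0,[0,0,0.5],[0,0,0]]
    - [0,[0,0,0.5],[0,0,0]]
    - [0,[0,0,0],[0,0,0]]

```text
clock: 16.32
eef_pos: [620.7, -60.3, 54.2]
tcp_rot: [-3.141, -0.0, -1.327]
contact_force: [-3.7, 0.8, 11.9]
opening: 0.166
```

Emit:
servo_tool:
  rows:
    - [0,[0,0,1.5],[0,0,-8]]
    - [0,[0,0,1.2],[0,0,-10]]
    - [0,[0,0,1.2],[0,0,-10]]
    - [0,[0,0,1.2],[0,0,-10]]

```text
clock: 16.82
eef_pos: [621.7, -59.8, 49.1]
tcp_rot: [-3.139, -0.002, -0.659]
contact_force: [0.8, 3.4, 8.0]
opening: 0.169
```

Emit:
servo_tool:
  rows:
    - [0,[0,0,2],[0,0,-10]]
    - [0,[0,0,1.5],[0,0,-10]]
    - [0,[0,0,1.3],[0,0,-10]]

```text
clock: 17.2
eef_pos: [622.1, -59.0, 44.9]
tcp_rot: [-3.139, -0.003, -0.136]
contact_force: [-2.0, 8.3, 20.8]
opening: 0.174
```

Run:
```python
from h import *
st()
```

```text
17.2 [622.1 -59.   44.9] [-3.139e+00 -3.000e-03 -1.360e-01] [-2.   8.3 20.8] 0.174 [-0.1   0.57  1.76  0.    0.8   1.61]
```

Emit:
servo_tool:
  rows:
    - [0,[0,0,1],[0,0,-6.3]]
    - [0,[0,0,0.5],[0,0,-6.3]]
    - [0,[0,0,0],[0,0,0]]

```text
clock: 17.58
eef_pos: [622.2, -58.7, 44.6]
tcp_rot: [-3.14, -0.004, 0.08]
contact_force: [-4.2, 13.4, 26.5]
opening: 0.166
```

Emit:
servo_tool:
  rows:
    - [85,[0,0,0],[0,0,0]]
    - [85,[0,0,0],[0,0,0]]
    - [85,[0,0,-50],[0,0,0]]
    - [85,[0,0,-60],[0,0,0]]
    - [85,[-45,45,-60],[0,0,0]]
    - [85,[-45,45,0],[0,0,0]]
    - [85,[-40,37,0],[0,0,0]]
    - [60,[0,0,0],[0,0,0]]

```text
clock: 18.58
eef_pos: [510.6, -184.7, 194.1]
tcp_rot: [3.142, 0.002, 0.076]
contact_force: [0.1, 0.3, -0.9]
opening: 0.812
```

Emit:
servo_tool:
  rows:
    - [60,[0,0,0],[0,0,0]]

```text
clock: 18.7
eef_pos: [513.4, -182.7, 194.2]
tcp_rot: [-3.141, -0.0, 0.078]
contact_force: [0.1, 0.2, -0.4]
opening: 0.704
```

Run:
```python
from h import *
st(); prints()
im=grab_frame("wrist"); cv2.imwrite("pics/w5.png",im)
```

```text
18.7 [ 513.4 -182.7  194.2] [-3.141 -0.     0.078] [ 0.1  0.2 -0.4] 0.704 [-0.34  0.27  1.84  0.    1.03  1.15]
print 0.92 [  0.7 -64.6] [90.1 90.9] yaw -0.2
print 0.88 [-94.6 138.3] [10.9 59.2] yaw -16.9
print 0.74 [64.7 75.5] [41.8 39.8] yaw -12.1
print 0.66 [ -62.5 -190.4] [92.5 90.1] yaw 8.3
```

View pics/w5.png

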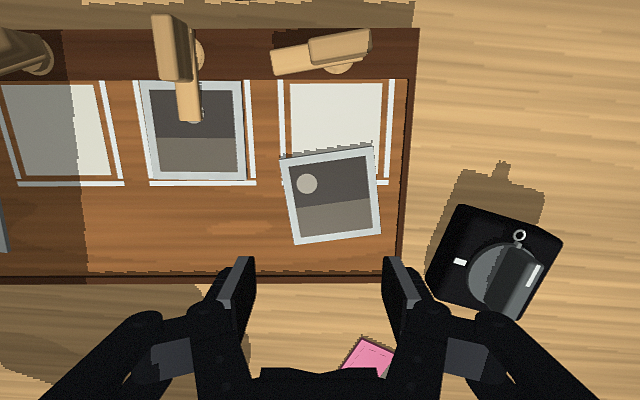

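Peg 2's wing (190,95) now points straight out over print 2. Print 3 lies at (331,194), turned about +8.5°.

Emit:
servo_tool:
  rows:
    - [60,[-11.2,12.4,30],[0,0,0]]
    - [60,[0,0,55],[0,0,-8.8]]
    - [60,[0,0,50],[0,0,0]]
    - [60,[0,0,25],[0,0,0]]
    - [60,[0,0,7],[0,0,0]]
    - [60,[0,0,1],[0,0,0]]
    - [60,[0,0,0],[0,0,0]]

```text
clock: 19.73
eef_pos: [504.1, -195.9, 27.4]
tcp_rot: [3.141, -0.002, 0.233]
contact_force: [0.1, 1.0, 0.4]
opening: 0.703
```

Emit:
servo_tool:
  rows:
    - [60,[0,0,1.5],[0,0,0]]
    - [60,[0,0,1],[0,0,0]]
    - [60,[0,0,0.8],[0,0,0]]
    - [60,[0,0,0],[0,0,0]]

```text
clock: 20.23
eef_pos: [503.7, -196.0, 24.9]
tcp_rot: [3.141, -0.001, 0.233]
contact_force: [-4.2, 2.4, 20.1]
opening: 0.706
```

Run:
```python
from h import *
st(); g=glo(0.5,-195); print(g); plan(g[0],g[1],25,4.8)
```

```text
20.225 [ 503.7 -196.    24.9] [ 3.141e+00 -1.000e-03  2.330e-01] [-4.2  2.4 20.1] 0.706 [-0.37  0.51  1.96  0.    0.67  0.96]
[ 566.90098371 -195.05668179]
shift tool [61.7 13.7 -0. ] turn z 8.5
```

Emit:
servo_tool:
  rows:
    - [60,[0,0,-0.2],[0,0,4.3]]
    - [60,[0,0,0],[0,0,4.2]]
    - [60,[8,0.7,0],[0,0,0]]
    - [60,[8,0.7,0],[0,0,0]]
    - [60,[8,0.7,0],[0,0,0]]
    - [60,[8,0.7,0],[0,0,0]]
    - [60,[8,0.6,0],[0,0,0]]
    - [60,[8,0.5,0],[0,0,0]]

```text
clock: 21.22
eef_pos: [550.7, -195.8, 24.9]
tcp_rot: [3.141, 0.001, 0.085]
contact_force: [-8.8, 0.3, 18.4]
opening: 0.704
```

Emit:
servo_tool:
  rows:
    - [60,[8,0.5,0],[0,0,0]]
    - [60,[7,0,0],[0,0,0]]
    - [60,[3.5,0,0],[0,0,0]]
    - [60,[0,0,0],[0,0,0]]
    - [60,[0,0,-10],[0,0,0]]
    - [85,[0,0,-60],[0,0,0]]
    - [85,[0,0,-60],[0,0,0]]
    - [85,[0,0,-60],[0,0,0]]

```text
clock: 22.22
eef_pos: [569.6, -194.5, 215.6]
tcp_rot: [3.141, -0.001, 0.084]
contact_force: [0.9, -1.2, -0.0]
opening: 0.995
```

Emit:
servo_tool:
  rows:
    - [85,[0,0,0],[0,0,0]]

```text
clock: 22.35
eef_pos: [572.8, -195.6, 219.2]
tcp_rot: [3.138, -0.009, 0.084]
contact_force: [0.3, 0.1, -0.2]
opening: 0.993
```

Run:
```python
from h import *
st(); prints()
im=grab_frame("wrist"); cv2.imwrite("pics/w6.png",im)
g=glo(65,-195); print(g); plan(g[0],g[1],54,103.5-180)
```

```text
22.35 [ 572.8 -195.6  219.2] [ 3.138 -0.009  0.084] [ 0.3  0.1 -0.2] 0.993 [-0.33  0.33  1.7   0.    1.11  1.15]
print 0.72 [ 142.  -254.1] [48.3 98.2] yaw 0.0
print 0.64 [-80.  141.9] [27.4 94.2] yaw -16.6
print 0.61 [ -2.5 -65.4] [88.5 90.7] yaw -0.9
print 0.58 [  -2.5 -193.8] [88.8 88.6] yaw 1.0
[ 631.1752584  -189.66524295]
shift tool [ 62.2   0.6 158.7] turn z 81.3
```

View pics/w6.png

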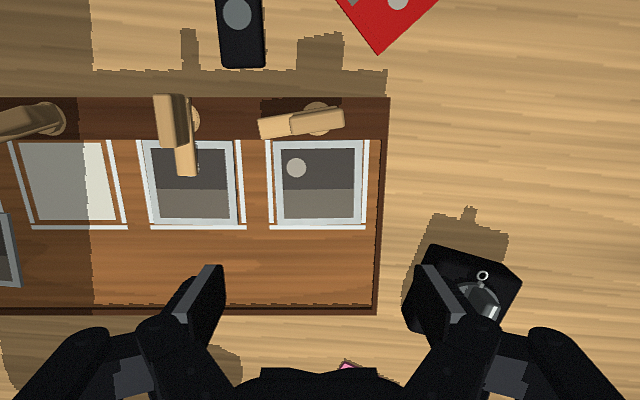

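Print 3 (318,182) sits centred and flat against the rail, and print 2 is still in place under its wing. Next is peg 3.

Emit:
servo_tool:
  rows:
    - [85,[31,0.3,0],[0,0,0]]
    - [85,[31,0.3,0],[0,0,10.1]]
    - [85,[0,0,0],[0,0,10.1]]
    - [85,[0,0,0],[0,0,10.1]]
    - [85,[0,0,0],[0,0,10.1]]
    - [85,[0,0,15],[0,0,10.1]]
    - [85,[0,0,30],[0,0,10.1]]
    - [85,[0,0,30],[0,0,10.1]]

```text
clock: 23.5
eef_pos: [630.4, -189.5, 135.4]
tcp_rot: [3.139, 0.002, -1.155]
contact_force: [0.5, -0.3, -0.7]
opening: 0.994
```

Emit:
servo_tool:
  rows:
    - [85,[0,0,20],[0,0,10.3]]
    - [85,[0,0,0],[0,0,0]]
    - [85,[0,0,0],[0,0,0]]

```text
clock: 23.88
eef_pos: [631.5, -189.9, 118.0]
tcp_rot: [3.141, 0.0, -1.325]
contact_force: [-0.4, 1.3, 0.8]
opening: 0.994
```

Run:
```python
from h import *
st(); plan(631.2,-189.7,54,-76.5)
```

```text
23.875 [ 631.5 -189.9  118. ] [ 3.141  0.    -1.325] [-0.4  1.3  0.8] 0.994 [-0.29  0.52  1.64 -0.    0.98  2.6 ]
shift tool [-0.2  0.2 64. ] turn z 0.6
```

Emit:
servo_tool:
  rows:
    - [85,[0,0.3,36],[0,0,0.5]]
    - [85,[0,0,28],[0,0,0]]
    - [85,[0,0,0],[0,0,0]]
    - [0,[0,0,0],[0,0,0]]
    - [0,[0,0,0],[0,0,0]]
    - [0,[0,0,0],[0,0,0]]
    - [0,[0,0,0],[0,0,0]]
    - [0,[0,0,0],[0,0,0]]
  force: 100

```text
clock: 24.88
eef_pos: [631.7, -190.1, 55.0]
tcp_rot: [-3.141, -0.001, -1.338]
contact_force: [0.1, -0.4, 5.0]
opening: 0.175
```

Emit:
servo_tool:
  rows:
    - [0,[0,0,0.5],[0,0,0]]
    - [0,[0,0,0.5],[0,0,0]]
    - [0,[0,0,0],[0,0,0]]

```text
clock: 25.25
eef_pos: [631.7, -190.1, 54.6]
tcp_rot: [-3.141, -0.001, -1.338]
contact_force: [-3.1, 1.2, 12.2]
opening: 0.166
```

Emit:
servo_tool:
  rows:
    - [0,[0,0,1.7],[0,0,-8]]
    - [0,[0,0,1.3],[0,0,-10]]
    - [0,[0,0,1.4],[0,0,-10]]
    - [0,[0,0,1.4],[0,0,-10]]

```text
clock: 25.75
eef_pos: [632.7, -189.5, 49.1]
tcp_rot: [-3.139, -0.002, -0.67]
contact_force: [0.5, 5.3, 12.5]
opening: 0.174
```

Emit:
servo_tool:
  rows:
    - [0,[0,0,1.5],[0,0,-10]]
    - [0,[0,0,1.4],[0,0,-10]]

```text
clock: 26.0
eef_pos: [633.0, -189.0, 46.2]
tcp_rot: [-3.139, -0.003, -0.321]
contact_force: [1.0, 8.4, 12.5]
opening: 0.164
```

Emit:
servo_tool:
  rows:
    - [0,[0,0,1.5],[0,0,-10]]
    - [0,[0,0,1.2],[0,0,-8]]

```text
clock: 26.25
eef_pos: [633.3, -188.5, 44.8]
tcp_rot: [-3.14, -0.004, -0.008]
contact_force: [-3.3, 12.8, 31.5]
opening: 0.17
```

Emit:
servo_tool:
  rows:
    - [0,[0,0,0.5],[0,0,-5]]
    - [0,[0,0,0],[0,0,0]]

```text
clock: 26.5
eef_pos: [633.3, -188.2, 44.8]
tcp_rot: [-3.14, -0.004, 0.076]
contact_force: [-3.1, 12.7, 27.2]
opening: 0.167
```

Emit:
servo_tool:
  rows:
    - [85,[0,0,0],[0,0,0]]
    - [85,[0,0,0],[0,0,0]]
    - [85,[0,0,-50],[0,0,0]]
    - [85,[0,0,-60],[0,0,0]]
    - [85,[-20,-40,-60],[0,0,0]]
    - [85,[-24,-56,0],[0,0,0]]
    - [85,[-24,-56,0],[0,0,0]]
    - [85,[-24,-56,0],[0,0,0]]

```text
clock: 27.5
eef_pos: [526.4, 5.3, 201.2]
tcp_rot: [-3.142, 0.0, 0.075]
contact_force: [-0.0, 1.3, 0.4]
opening: 0.997
```

Emit:
servo_tool:
  rows:
    - [85,[-24,-56,0],[0,0,0]]
    - [85,[-24,-56,0],[0,0,0]]
    - [60,[0,-57,0],[0,0,0]]
    - [60,[0,0,0],[0,0,0]]
    - [60,[0,0,0],[0,0,0]]

```text
clock: 28.12
eef_pos: [466.7, 168.8, 201.0]
tcp_rot: [3.141, 0.001, 0.077]
contact_force: [-0.1, -0.1, 0.6]
opening: 0.706
```

Run:
```python
from h import *
st(); prints()
im=grab_frame("wrist"); cv2.imwrite("pics/w7.png",im)
```

```text
28.125 [466.7 168.8 201. ] [3.141e+00 1.000e-03 7.700e-02] [-0.1 -0.1  0.6] 0.706 [ 0.34  0.19  1.93 -0.    1.02  1.84]
print 0.94 [-72.6 184.4] [90.3 91.2] yaw -6.2
print 0.82 [ -0.6 -63.4] [90.2 92.8] yaw -0.8
```

View pics/w7.png

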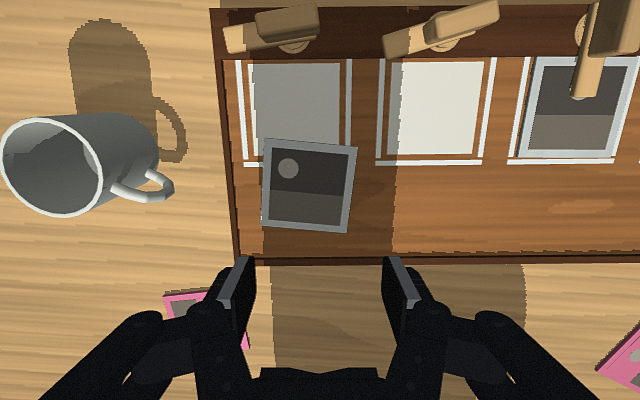

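Print 0 is at (309,186), turned about −6.5°, and bay 1 is empty.

Emit:
servo_tool:
  rows:
    - [60,[-3.6,-8.5,35],[0,0,0]]
    - [60,[0,0,55],[0,0,6.2]]
    - [60,[0,0,50],[0,0,0]]
    - [60,[0,0,25],[0,0,0]]
    - [60,[0,0,7],[0,0,0]]
    - [60,[0,0,1],[0,0,0]]
    - [60,[0,0,0],[0,0,0]]

```text
clock: 29.15
eef_pos: [463.6, 177.3, 29.5]
tcp_rot: [-3.141, -0.002, -0.033]
contact_force: [-0.3, 0.4, -0.0]
opening: 0.701
```

Emit:
servo_tool:
  rows:
    - [60,[0,0,3.5],[0,0,0]]
    - [60,[0,0,1],[0,0,0]]
    - [60,[0,0,0.8],[0,0,0]]
    - [60,[0,0,0],[0,0,0]]

```text
clock: 29.65
eef_pos: [463.2, 177.4, 24.9]
tcp_rot: [-3.141, -0.001, -0.032]
contact_force: [-4.8, -2.4, 23.1]
opening: 0.7
```

Run:
```python
from h import *
st(); p=np.array(sense()["eef_pos"])[:2]; q=glo(-72.4,184.5); print(loc(p), "offset from print",loc(p)-[-72.4,184.5])
```

```text
29.65 [463.2 177.4  24.9] [-3.141e+00 -1.000e-03 -3.200e-02] [-4.8 -2.4 23.1] 0.7 [ 0.36  0.46  2.05 -0.    0.62  1.97]
[-71.7 184.9] offset from print [0.7 0.4]
```

Emit:
servo_tool:
  rows:
    - [60,[0,0,-0.4],[0,0,-3.3]]
    - [60,[0,0,0],[0,0,-3.3]]
    - [60,[8,-1.3,0],[0,0,0]]
    - [60,[8,-1.3,0],[0,0,0]]
    - [60,[8,-1.3,0],[0,0,0]]
    - [60,[8,-1.3,0],[0,0,0]]
    - [60,[8,-1.3,0],[0,0,0]]
    - [60,[8,-1.3,0],[0,0,0]]

```text
clock: 30.65
eef_pos: [509.0, 188.9, 24.9]
tcp_rot: [3.141, 0.002, 0.083]
contact_force: [-8.1, -2.1, 20.9]
opening: 0.701
```

Emit:
servo_tool:
  rows:
    - [60,[8,-1.3,0],[0,0,0]]
    - [60,[8,-1.3,0],[0,0,0]]
    - [60,[8,0,0],[0,0,0]]
    - [60,[3.5,0,0],[0,0,0]]
    - [60,[0,0,0],[0,0,0]]
    - [60,[0,0,-10],[0,0,0]]
    - [85,[0,0,-60],[0,0,0]]
    - [85,[0,0,-60],[0,0,0]]

```text
clock: 31.65
eef_pos: [536.8, 193.8, 155.0]
tcp_rot: [3.141, 0.001, 0.083]
contact_force: [1.2, 0.5, -0.0]
opening: 0.993
```

Emit:
servo_tool:
  rows:
    - [85,[0,0,-60],[0,0,0]]
    - [85,[0,0,0],[0,0,0]]
    - [85,[0,0,0],[0,0,0]]

```text
clock: 32.02
eef_pos: [536.9, 193.8, 213.7]
tcp_rot: [-3.141, -0.001, 0.083]
contact_force: [-1.0, -0.4, -0.4]
opening: 0.994
```

Run:
```python
from h import *
st(); prints()
im=grab_frame("wrist"); cv2.imwrite("pics/w8.png",im)
plan(598.6,199.0,54,103.4)
```

```text
32.025 [536.9 193.8 213.7] [-3.141e+00 -1.000e-03  8.300e-02] [-1.  -0.4 -0.4] 0.994 [ 0.34  0.29  1.77 -0.    1.08  1.83]
print 0.88 [ -1.1 -61.7] [91.7 92.5] yaw -0.3
print 0.76 [ -0.5 195.6] [89.5 89.1] yaw -0.1
shift tool [ 63.1  -0.4 157.8] turn z -98.7
```

View pics/w8.png

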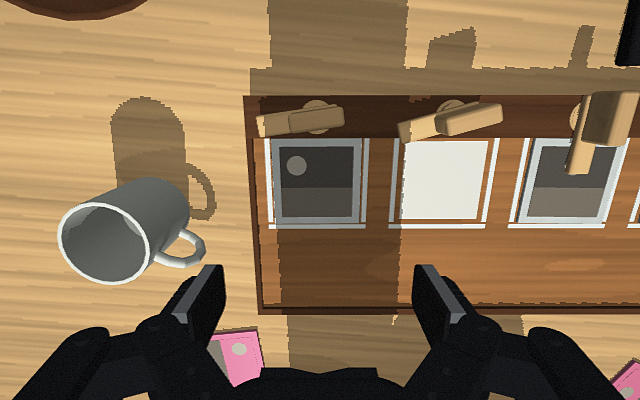

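Print 0 (318,181) is square and centred in bay 0. Next is peg 0.

Emit:
servo_tool:
  rows:
    - [85,[31.5,-0.2,0],[0,0,0]]
    - [85,[31.5,-0.2,0],[0,0,-10]]
    - [85,[0,0,0],[0,0,-10]]
    - [85,[0,0,0],[0,0,-10]]
    - [85,[0,0,0],[0,0,-10]]
    - [85,[0,0,0],[0,0,-10]]
    - [85,[0,0,30],[0,0,-10]]
    - [85,[0,0,30],[0,0,-10]]

```text
clock: 33.17
eef_pos: [599.3, 199.3, 151.6]
tcp_rot: [-3.14, 0.001, 1.31]
contact_force: [-0.7, 0.2, -0.2]
opening: 0.998
```

Emit:
servo_tool:
  rows:
    - [85,[0,0,30],[0,0,-10]]
    - [85,[0,0,0],[0,0,-10]]
    - [85,[0,0,0],[0,0,-8.7]]
    - [85,[0,0,0],[0,0,0]]
    - [85,[0,0,0],[0,0,0]]

```text
clock: 33.8
eef_pos: [599.4, 199.3, 122.8]
tcp_rot: [-3.14, 0.0, 1.802]
contact_force: [0.1, 0.5, -0.4]
opening: 0.994
```

Run:
```python
from h import *
st(); plan(598.6,199.0,54.3,103.4)
```

```text
33.8 [599.4 199.3 122.8] [-3.14   0.     1.802] [ 0.1  0.5 -0.4] 0.994 [0.32 0.48 1.71 0.   0.96 0.09]
shift tool [-0.1 -0.8 68.5] turn z -0.1
```

Emit:
servo_tool:
  rows:
    - [85,[0,-0.4,40],[0,0,0]]
    - [85,[0,0,28.5],[0,0,0]]
    - [85,[0,0,0],[0,0,0]]
    - [0,[0,0,0],[0,0,0]]
    - [0,[0,0,0],[0,0,0]]
    - [0,[0,0,0],[0,0,0]]
    - [0,[0,0,0],[0,0,0]]
    - [0,[0,0,0],[0,0,0]]
  force: 100

```text
clock: 34.8
eef_pos: [599.0, 199.3, 55.9]
tcp_rot: [-3.141, -0.0, 1.805]
contact_force: [-4.6, -0.9, 8.5]
opening: 0.166
```

Emit:
servo_tool:
  rows:
    - [0,[0,0,0.5],[0,0,0]]
    - [0,[0,0,0.5],[0,0,0]]
    - [0,[0,0,0],[0,0,0]]

```text
clock: 35.17
eef_pos: [599.0, 199.3, 55.6]
tcp_rot: [-3.141, -0.0, 1.805]
contact_force: [-6.1, -2.1, 15.1]
opening: 0.169
```

Emit:
servo_tool:
  rows:
    - [0,[0,0,1.6],[0,0,-8]]
    - [0,[0,0,1.3],[0,0,-10]]
    - [0,[0,0,1.4],[0,0,-10]]
    - [0,[0,0,1.4],[0,0,-10]]

```text
clock: 35.67
eef_pos: [599.7, 199.9, 50.1]
tcp_rot: [3.14, 0.0, 2.474]
contact_force: [-4.7, 0.3, 13.4]
opening: 0.166
```

Emit:
servo_tool:
  rows:
    - [0,[0,0,1.5],[0,0,-10]]
    - [0,[0,0,1.4],[0,0,-10]]

```text
clock: 35.92
eef_pos: [599.8, 200.3, 47.1]
tcp_rot: [3.14, 0.001, 2.822]
contact_force: [-4.7, 3.9, 13.0]
opening: 0.166
```

Emit:
servo_tool:
  rows:
    - [0,[0,0,1.5],[0,0,-10]]
    - [0,[0,0,1.2],[0,0,-8]]

```text
clock: 36.17
eef_pos: [600.1, 200.7, 45.7]
tcp_rot: [3.139, 0.001, 3.136]
contact_force: [-9.4, 2.6, 31.9]
opening: 0.17
```

Emit:
servo_tool:
  rows:
    - [0,[0,0,0.7],[0,0,-5]]
    - [0,[0,0,0],[0,0,0]]

```text
clock: 36.42
eef_pos: [600.0, 201.0, 45.6]
tcp_rot: [3.139, 0.002, -3.064]
contact_force: [-12.0, 4.4, 30.5]
opening: 0.169
```

Emit:
servo_tool:
  rows:
    - [85,[0,0,0],[0,0,0]]
    - [85,[0,0,0],[0,0,0]]
    - [85,[0,0,-50],[0,0,0]]
    - [85,[0,0,-60],[0,0,0]]
    - [85,[17,-49,-60],[0,0,0]]
    - [85,[17,-49,-60],[0,0,0]]
    - [85,[17,-49,-35],[0,0,0]]
    - [85,[16,-49,0],[0,0,10.5]]

```text
clock: 37.42
eef_pos: [554.5, 18.7, 284.6]
tcp_rot: [3.141, 0.005, 3.033]
contact_force: [0.4, 0.4, -0.3]
opening: 0.996
```

Emit:
servo_tool:
  rows:
    - [85,[0,0,0],[0,0,10.5]]
    - [85,[0,0,0],[0,0,10.5]]
    - [85,[0,0,0],[0,0,10.5]]
    - [85,[0,0,0],[0,0,10.5]]
    - [85,[0,0,0],[0,0,10.5]]
    - [85,[0,0,0],[0,0,10.5]]
    - [85,[0,0,0],[0,0,10.5]]
    - [85,[0,0,0],[0,0,10.5]]

```text
clock: 38.42
eef_pos: [553.3, 19.9, 281.2]
tcp_rot: [-3.141, 0.0, 1.564]
contact_force: [0.4, -0.2, 0.2]
opening: 0.995
```

Emit:
servo_tool:
  rows:
    - [85,[0,0,0],[0,0,10.5]]
    - [85,[0,0,0],[0,0,10.5]]
    - [85,[0,0,0],[0,0,10.5]]
    - [85,[0,0,0],[0,0,10.5]]
    - [85,[0,0,0],[0,0,10.5]]
    - [85,[0,0,0],[0,0,10.5]]
    - [85,[0,0,0],[0,0,10.5]]
    - [85,[0,0,0],[0,0,10.5]]

```text
clock: 39.42
eef_pos: [553.3, 19.9, 281.1]
tcp_rot: [3.142, 0.001, 0.098]
contact_force: [0.2, -0.4, -0.5]
opening: 0.992
```

Emit:
servo_tool:
  rows:
    - [85,[0,0,0],[0,0,0]]
    - [85,[0,0,0],[0,0,0]]

```text
clock: 39.67
eef_pos: [553.3, 20.0, 281.3]
tcp_rot: [3.142, 0.0, 0.108]
contact_force: [-0.6, -0.2, -0.2]
opening: 0.996
```

Run:
```python
from h import *
st(); prints()
im=grab_frame("wrist"); cv2.imwrite("pics/w9.png",im); cv2.imwrite("pics/w9c.png",cv2.resize(im[60:330,70:600],None,fx=1.5,fy=1.5,interpolation=cv2.INTER_CUBIC))
```

```text
39.675 [553.3  20.  281.3] [3.142 0.    0.108] [-0.6 -0.2 -0.2] 0.996 [ 0.03  0.2   1.73 -0.    1.22  1.5 ]
print 0.86 [  0.8 194.8] [89.6 91. ] yaw 0.2
print 0.66 [  0.5 -64. ] [90.4 90.1] yaw -0.8
print 0.64 [   0.2 -193.7] [90.9 93.5] yaw 0.1
print 0.55 [-35.8   1. ] [251.7 534.2] yaw 0.1
```

View pics/w9c.png

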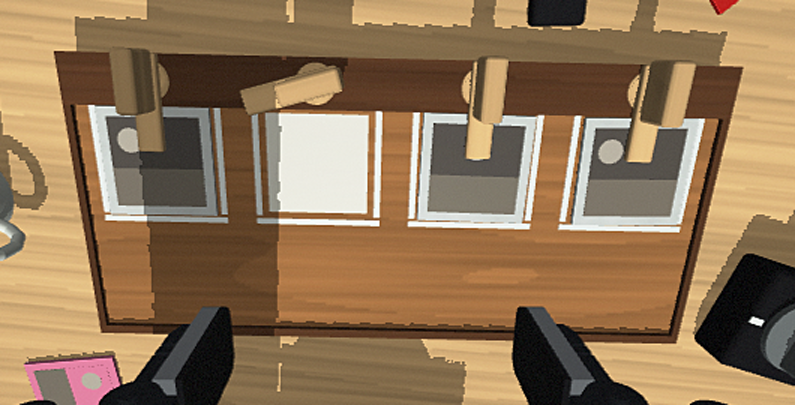

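All three prints are within 1 mm of their bay centres and square. All three wings point straight out, at (150,100), (480,110) and (640,110). I haven't touched peg 1. On to the switch.

Emit:
servo_tool:
  rows:
    - [85,[-22,54,4],[0,0,0]]
    - [85,[-22,54,4],[0,0,0]]
    - [85,[-22,54,4],[0,0,0]]
    - [85,[-22,54,4],[0,0,0]]
    - [85,[-22,54,4],[0,0,0]]
    - [85,[-22,54,4],[0,0,0]]
    - [85,[-20,51,4],[0,0,9]]
    - [85,[0,0,0],[0,0,9]]

```text
clock: 40.83
eef_pos: [439.6, -372.0, 253.1]
tcp_rot: [3.141, 0.0, -0.218]
contact_force: [0.3, 1.2, 0.7]
opening: 0.997
```

Emit:
servo_tool:
  rows:
    - [85,[0,0,0],[0,0,0]]
    - [85,[0,0,0],[0,0,0]]

```text
clock: 41.08
eef_pos: [441.2, -368.2, 253.6]
tcp_rot: [-3.142, -0.0, -0.206]
contact_force: [0.0, 0.5, 0.0]
opening: 0.997
```

Run:
```python
from h import *
st()
im=grab_frame("wrist"); cv2.imwrite("pics/w10.png",im)
plan(442.6,-369,54)
```

```text
41.075 [ 441.2 -368.2  253.6] [-3.142 -0.    -0.206] [0.  0.5 0. ] 0.997 [-0.7   0.25  1.72  0.    1.17  1.08]
shift tool [  1.4   0.7 199.7]
```

View pics/w10.png

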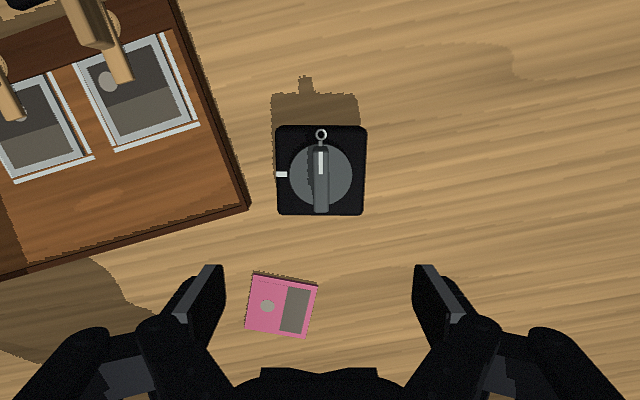

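The handle (321,180) is in line with the tool and its pointer is at the ring, so the lamp is off. I'll grip it and turn it on.

Emit:
servo_tool:
  rows:
    - [85,[1.4,0.7,45],[0,0,0]]
    - [85,[0,0,45],[0,0,0]]
    - [85,[0,0,45],[0,0,0]]
    - [85,[0,0,45],[0,0,0]]
    - [85,[0,0,19],[0,0,0]]
    - [0,[0,0,0],[0,0,0]]
    - [0,[0,0,0],[0,0,0]]
    - [0,[0,0,0],[0,0,0]]
  force: 60

```text
clock: 42.12
eef_pos: [443.2, -370.4, 56.3]
tcp_rot: [3.14, -0.002, -0.21]
contact_force: [-0.2, 0.4, 0.1]
opening: 0.372
```

Emit:
servo_tool:
  rows:
    - [0,[0,0,0],[0,0,0]]
    - [0,[0,0,0],[0,0,0]]

```text
clock: 42.38
eef_pos: [442.7, -370.5, 56.0]
tcp_rot: [3.14, -0.002, -0.21]
contact_force: [-1.6, -1.2, 6.3]
opening: 0.175
```

Emit:
servo_tool:
  rows:
    - [0,[0,0,0],[0,0,-10]]
    - [0,[0,0,0],[0,0,-10]]
    - [0,[0,0,0],[0,0,-10]]
    - [0,[0,0,0],[0,0,-10]]
    - [0,[0,0,0],[0,0,-10]]
    - [0,[0,0,0],[0,0,-10]]
    - [0,[0,0,0],[0,0,-10]]
    - [0,[0,0,0],[0,0,-9]]

```text
clock: 43.38
eef_pos: [442.0, -369.4, 56.0]
tcp_rot: [-3.141, -0.0, 1.174]
contact_force: [-4.0, 3.0, 12.8]
opening: 0.175
```

Emit:
servo_tool:
  rows:
    - [0,[0,0,0],[0,0,-5]]
    - [0,[0,0,0],[0,0,0]]
    - [0,[0,0,0],[0,0,0]]

```text
clock: 43.75
eef_pos: [441.9, -369.3, 56.0]
tcp_rot: [-3.141, -0.0, 1.256]
contact_force: [-4.7, 4.8, 12.5]
opening: 0.176
```

Now open, rise, and check from the wrist and top cameras.

Emit:
servo_tool:
  rows:
    - [85,[0,0,0],[0,0,0]]
    - [85,[0,0,0],[0,0,0]]
    - [85,[0,0,-30],[0,0,0]]
    - [85,[0,0,-60],[0,0,0]]
    - [85,[0,0,-60],[0,0,0]]
    - [85,[0,0,-60],[0,0,0]]
    - [85,[0,0,-30],[0,0,0]]
    - [85,[0,0,0],[0,0,0]]

```text
clock: 44.75
eef_pos: [443.3, -370.6, 297.5]
tcp_rot: [3.137, 0.002, 1.256]
contact_force: [0.6, 0.4, -0.9]
opening: 0.995
```

Run:
```python
from h import *
st()
w=grab_frame("wrist"); prints("top"); t=grab_frame("top")
a=cv2.resize(w[0:260,120:480],(396,286)); b=cv2.resize(t[80:330,130:490],None,fx=2,fy=2,interpolation=cv2.INTER_CUBIC)
c=np.zeros((500+0,720,3),np.uint8); cv2.imwrite("pics/fin.png",np.vstack([b[:310],np.hstack([a,np.zeros((286,324,3),np.uint8)])]))
for n in ["mug","remote","candle","switchbox"]:
    for x in boxes_of("top",n)[:1]: print(n,round(x["conf"],2),np.round(c2w("top",x["centre"])))
```

```text
44.75 [ 443.3 -370.6  297.5] [3.137e+00 2.000e-03 1.256e+00] [ 0.6  0.4 -0.9] 0.995 [-0.7   0.22  1.66  0.    1.25 -0.38]
print 0.87 [ -1.8 -62.8] [92.2 91.2] yaw -3.2
print 0.65 [   0.5 -192.3] [92.4 89.8] yaw 0.7
print 0.61 [  1.6 197.7] [90.4 90.2] yaw 0.4
mug 0.9 [480. 391.  56.]
remote 0.79 [742. -96.  19.]
candle 0.69 [747.  69.  97.]
switchbox 0.66 [ 443. -358.   45.]
```

View pics/fin.png

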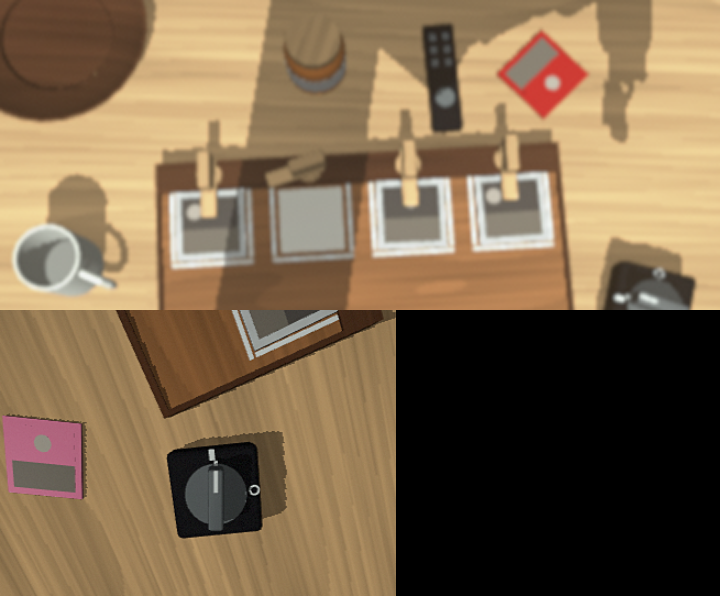

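The top camera's coarse reading gives print 2 a yaw of −3°. I'll check it once from above.

Emit:
servo_tool:
  rows:
    - [85,[54,0.4,0],[0,0,0]]
    - [85,[54,0.4,0],[0,0,0]]
    - [85,[54,0.4,0],[0,0,0]]
    - [85,[54,0.4,0],[0,0,0]]
    - [85,[54,0.4,0],[0,0,0]]
    - [85,[52,0.4,0],[0,0,9.6]]
    - [85,[0,0,0],[0,0,9.6]]
    - [85,[0,0,0],[0,0,9.6]]

```text
clock: 46.15
eef_pos: [544.4, -63.2, 294.0]
tcp_rot: [-3.141, 0.001, 0.749]
contact_force: [0.3, -0.3, -0.4]
opening: 0.994
```

Emit:
servo_tool:
  rows:
    - [85,[0,0,0],[0,0,9.6]]
    - [85,[0,0,0],[0,0,9.6]]
    - [85,[0,0,0],[0,0,9.6]]
    - [85,[0,0,20],[0,0,9.6]]
    - [85,[0,0,40],[0,0,0]]
    - [85,[0,0,40],[0,0,0]]
    - [85,[0,0,0],[0,0,0]]
    - [85,[0,0,0],[0,0,0]]

```text
clock: 47.15
eef_pos: [545.1, -64.3, 195.7]
tcp_rot: [3.141, -0.001, 0.083]
contact_force: [-0.1, -0.3, 0.0]
opening: 0.995
```

Run:
```python
from h import *
st(); prints()
im=grab_frame("wrist")
c=w2pix("wrist",np.r_[glo(10,-65),30]); u,v=np.maximum(np.round(c).astype(int)-[75,65],0); print(u,v)
crop=cv2.resize(im[v:v+110,u:u+150],None,fx=5.2,fy=5.2,interpolation=cv2.INTER_CUBIC)
for q in [(45,-20),(45,-110),(-45,-110),(-45,-20)]:
    p=(w2pix("wrist",np.r_[glo(*q),30])-[u,v])*5.2; cv2.circle(crop,tuple(int(x) for x in p),3,(0,0,255),-1)
cv2.imwrite("pics/p2.png",crop)
```

```text
47.15 [545.1 -64.3 195.7] [ 3.141e+00 -1.000e-03  8.300e-02] [-0.1 -0.3  0. ] 0.995 [-0.12  0.27  1.83  0.    1.03  1.37]
print 0.95 [ 134.7 -242.5] [26.9 55.6] yaw -0.1
print 0.91 [  1.  194.2] [89.7 93.2] yaw 0.5
print 0.71 [  0.6 -64.6] [91.  89.9] yaw -0.8
print 0.57 [   0.6 -194.7] [91.6 92.1] yaw 1.3
244 100
```

View pics/p2.png

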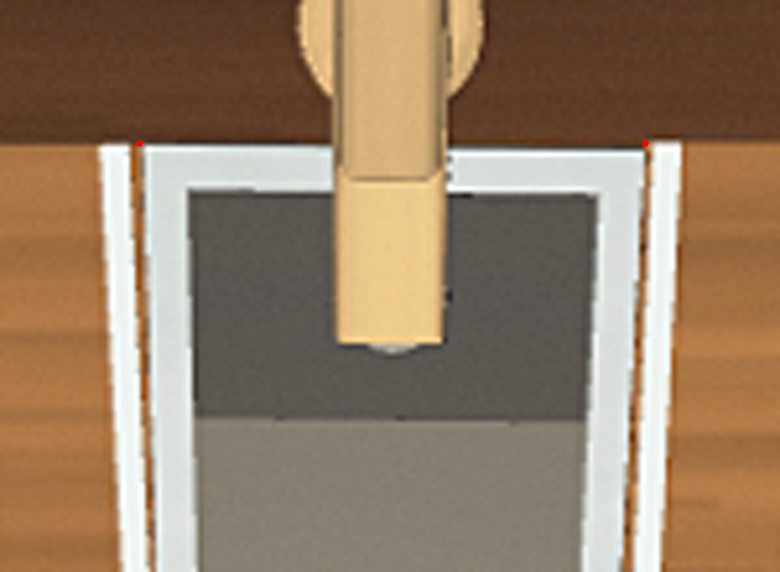

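Print 2 touches the rail along its back edge, centred between the bay lines and within about 1° of square. The wing is straight over it, so I'm handing in.

```bash
python3 -c "
from rig import *
print(sign_off())"
```

```text
the job is handed in; nothing more can be done
None
```

I did the job in the order asked and handed it in at about 47 s. I switched the lamp off, slid prints 0, 2 and 3 to the rail, fixed each with its peg, then switched the lamp on. Bay 1 had no print, so I left peg 1 alone, as well as the pink and red look-alikes.

**Prints:** In the last wrist view all three lie within about 1 mm of their bay centres and within about 1.3° of square.

**Pegs:** The wings point straight out over the prints. Each peg went in 9.6 to 10 mm and came up against a stop at 27 to 31 N. I judged them home by that travel and force; I did not measure the heights after letting go.

**Lamp:** The handle's pointer stood at the bar mark (on) after I let go.

**Bystanders:** The mug, candle and switch box read the same as at the start to within 2 mm. The remote read 4 to 5 mm different, which is about the network's accuracy, and the arm never went near it.

**Disagreement:** The coarse top camera gave print 2 a yaw of −3.2°. A close wrist view showed about −0.8°, with its back edge along the rail, so I left it.

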